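Stack the tool cases on the cutting bench

TASK

Slide the wide flat case along the wooden riser, off its open end, onto the equally wide case that stands there, until it lies flush with it on all sides; slide it, do not lift or tip it. Then set the small oblong case, right way up, on top, centred and parallel to the two below. Do not shift the bottom case, and leave everything else on the bench where it is.

Things in the scene. Friction and masses are not known exactly. Their poses are not given: they have to be found in the camera images.
- riser: Fixed low plywood riser, 150 (x) x 240 (y) x 47 mm high, origin at the centre of its underside. Its top is a flat channel along its y axis, 116 mm wide between two side strips that rise 10 mm above the top (to z = 57 mm); both ends are open. The bottom case stands just beyond its -y end. Its place and yaw vary.
- bottom_case: Closed grey case, 110 (x) x 150 (y) x 45 mm high, about 0.85 kg, standing loose on the bench 12 to 17 mm beyond the riser's -y end and in line with the channel. Origin at the centre of its underside, z up; its flat top is at 45 mm, 2 mm lower than the riser's top.
- sliding_case: Closed flat aluminium case, 110 (x) x 150 (y) x 34 mm high, about 0.5 kg, lying loose in the riser's channel with 3 mm play on each side, so its underside starts at z = 47 mm. Too wide to grip from above. Origin at the centre of its underside; flat top.
- small_case: Closed small grey oblong case, 62 (x) x 120 (y) x 40 mm high, about 0.3 kg, lying loose on the bench on the robot's right. Origin at the centre of its underside, z up; long side along its y axis; it can be gripped across its 62 mm.
- tin: Bystander: square steel tin, 67 x 67 x 46 mm high, origin at the centre of its underside. It and the small case swap places.
- knife: Bystander: open craft knife, 156 mm long along its x axis, 15 mm thick, lying beside the bottom case on its far side. Origin near mid-length, underside.
- capped_knife: Bystander: capped craft knife, 160 mm long along its x axis, 14 mm thick, lying on the robot's right between the bottom case and the small case. Origin near mid-length, underside.
- tape: Bystander: roll of tape lying flat, 90 mm across, 24 mm high, near the riser on the robot's side. Origin at the centre of its underside.
- glue: Bystander: upright glue bottle, 54 mm across, 105 mm high, at the far left. Origin at the centre of its underside.
Not all that is in view belongs to the job. Leave any red or turquoise look-alike of the small_case alone.

How it is judged:
By the outcome, as a careful person would: the job done as asked, in the order asked, and still so for the second after the job is handed in, with the robot touching nothing.
It also fails if it takes over 69 s, if anything falls off the work surface, if the arm or the gripper's body presses on something with over 40 N, if the wrist force passes 120 N, or if a joint passes its speed limit or range.

ROBOT

A 6-joint arm with a two-finger parallel gripper is mounted at the origin on the work surface. World frame = base frame: x ahead of the robot, y to its left, z up, the work surface at z = 0. Lengths are in m, angles in rad, forces in N, time in s.
With the tool pointing down it reaches from about 0.35 to 0.85 m from the base axis. Payload 8.1 kg.
Tool frame: the origin (TCP) lies on the centre line of the jaws, within the pads' length; the fingertips stand robot.tips_ahead ahead of it and the grasp point (between the pads) lies 6 mm ahead of it (robot.tips_ahead is the distance from the TCP to the fingertips, in m); z points along the fingers, y is the line along which they close (so a half turn about z gives the same grasp; the last joint's range is limited). The gripper opens to 93 mm and grips with 3 to 60 N. Pads are 15 mm wide; open, the fingers measure 128 mm over their backs; the gripper's body (75 mm by 188 mm) begins 65 mm behind the grasp point.
Start: joints at [1.089, 0.13, 1.488, -0, 1.523, -0.085], TCP at [0.232, 0.553, 0.244] pointing down, gripper open.
Joint ranges: [-2.96, 2.96], [-0.89, 2.26], [0.02, 2.5], [-1.34, 4.48], [0, 2.73], [-2.66, 2.66]. Speed limits (rad/s): [2.39, 2.39, 2.79, 3.14, 3.14, 3.14].

INTERFACE

Orientations are given as a rotation vector (axis times angle).
In Python, from plant import robot gives the robot as it stands.
- The arm moves only by the tool apply_moves, never from a script. Its arguments are lists of equal length, an entry for each row: "delta_pos": the shift along the tool's x, y, z in cm, a list of three; "twist": the turn about the tool's z in rad. A call has 1 to 8 rows; each row shifts and turns the commanded pose from where the row before left it, along the tool's axes as they then stand; what a row does not reach is not made up. A row lasts 1/8 s, in which the tool goes at most 62.5 mm and 10.7 degrees, less where a joint would pass 70% of its speed; a pose out of reach is approached as far as the arm can. A call with a gripper value outside its range is refused whole. "gripper" is the finger opening in cm, from 0 to 9.3, set as the call begins (left out, the last holds). The fingers move at their own pace and stop on an object; "squeeze" is the grip in N (left out, the last holds). Time passes only in rows, so rows that do not move let the fingers close. It gives the time, the measured TCP pose, the force, the opening and the grip force at its end, in the units of the state.
- robot.read_state(): the state, without advancing time (a new reading comes with each control period).
- robot.read_camera(name): name is "scene" or "top"; returns a dict with "frame" (400x640x3 uint8, red, green, blue), "vertical_fov" (degrees; the focal length in pixels is half the picture's height over the tangent of half this angle, whatever the lens; pixels are square), "cx", "cy" (the principal point, pixels), "k1" (the pictures are not rectified: a ray, as slopes to the right and down, at radius r is drawn at 1 + k1 r^2 times it, then the intrinsics apply), "R" (3x3) and "t" (3): a world point X has camera coordinates R X + t. Camera axes: x right, y down, z forward; pixel columns grow to the right and rows downward; lengths in m; the calibration is good to about 2 mm. A picture is of the moment at which its call begins. There is no depth.
- robot.close_job(): hands the job in; it is judged then, once.
The state is a dict: "t": time; "q": joint angles; "dq": joint speeds; "joint_torque": joint torques, N m; "tool_pos": TCP position; "orientation": TCP orientation; "force": force on the tool from outside, world axes, zero at the start; "wrist_torque": the same for the moment, N m; "opening": finger opening in m; "gripper_force": force on a finger pad.
Only numpy, scipy, OpenCV 4.12 (cv2) and the standard library are available. Lean on these libraries where they do the work, as an engineer would, in place of code of your own. Each camera call takes 0.05 s, during which the arm holds its last target. There are 200 camera calls.

## Working session

There is one attempt and no reset: what is moved stays moved. The work goes in short steps, Python scripts to look and compute and a tool call to move; the robot and the scene stay as the last step left them, time stands still between calls to the robot, and variables do not carry over. Pictures are saved under pics/ and viewed, at most 10 in all, crops included, and the job is handed in when it is done.

Besides the shell and the picture viewer there is one more tool, called after "Request:" as a command line: name --pt "numbers of a row" for each row, then --argument value for the rest. apply_moves: Moves the arm, as the interface text tells. Its arguments: {"type":"object","properties":{"delta_pos":{"type":"array"},"twist":{"type":"array"},"gripper":{"type":"number"},"squeeze":{"type":"number"}},"required":["delta_pos","twist"]}

```bash
ls; mkdir -p pics; python3 - <<'E'
from plant import robot
import cv2,numpy as np
s=robot.read_state();print(s['t'],s['tool_pos'],s['orientation'],s['opening'],robot.tips_ahead)
for n in("scene","top"):
    c=robot.read_camera(n);cv2.imwrite(f"pics/{n}0.png",c['frame'][:,:,::-1]);print(n,{k:c[k] for k in c if k!='frame'})
E
```

```text
pics
0.0 [0.23162335 0.55291245 0.24257996] [-6.19129366e-01 -3.07942358e+00  2.77929935e-03] 0.09299612917991439 0.025
scene {'vertical_fov': 52.2287861910681, 'cx': 318.060311853038, 'cy': 204.0047750594052, 'k1': -0.06451013094562937, 'R': array([[ 0.24901118,  0.96844644,  0.01024379],
       [ 0.53245007, -0.12805545, -0.83671902],
       [-0.80900578,  0.2138067 , -0.54753661]]), 't': array([-0.04669808, -0.22854209,  1.5428814 ])}
top {'vertical_fov': 43.67645856408583, 'cx': 313.5371865523369, 'cy': 197.52366856019515, 'k1': 0.050214737435289813, 'R': array([[-0.02850459, -0.99956914, -0.00700227],
       [-0.98985133,  0.02920172, -0.13907409],
       [ 0.13921864,  0.00296696, -0.99025722]]), 't': array([-0.07465826,  0.50651593,  1.30437481])}
```

View pics/scene0.png

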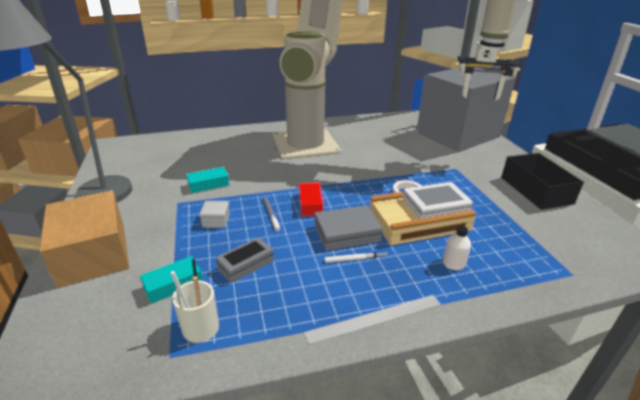

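View pics/top0.png

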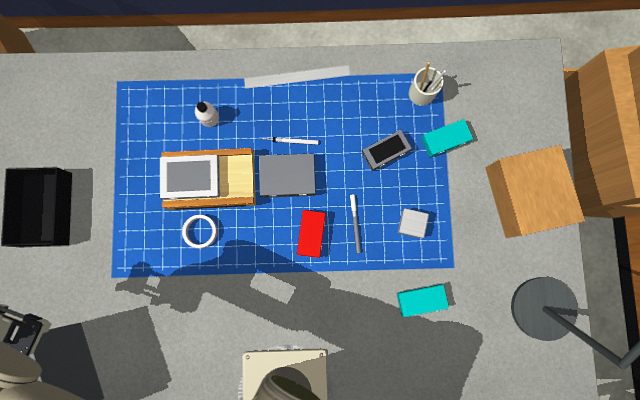

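The pictures show, in the top view, the white sliding case at (189,176) on the riser (208,178) and the grey bottom case at (287,175). The small case with its dark lid panel is at (387,150), the tin at (414,223), and the knives at (290,141) and (355,222). The red and turquoise boxes are decoys. I'll enlarge the area to choose edges.

```bash
cat > h.py <<'E'
import cv2,numpy as np
from plant import robot
def K(c):
    f=200/np.tan(np.radians(c['vertical_fov']/2));return np.array([[f,0,c['cx']],[0,f,c['cy']],[0,0,1.]]),np.array([c['k1'],0,0,0.])
def rays(c,px):
    k,d=K(c);n=cv2.undistortPoints(np.float64(px).reshape(-1,1,2),k,d,None,None,None)[:,0]
    v=np.c_[n,np.ones(len(n))]@c['R'];return -c['R'].T@c['t'],v
def plane(c,px,z):
    o,v=rays(c,px);return o+v*((z-o[2])/v[:,2])[:,None]
def proj(c,X):
    k,d=K(c);return cv2.projectPoints(np.float64(X).reshape(-1,1,3),cv2.Rodrigues(c['R'])[0],c['t'],k,d)[0][:,0]
def tri(c1,p1,c2,p2):
    o1,v1=rays(c1,p1);o2,v2=rays(c2,p2);out=[]
    for a,b in zip(v1,v2):
        s=np.linalg.lstsq(np.c_[a,-b],o2-o1,rcond=None)[0];P,Q=o1+a*s[0],o2+b*s[1];out.append(np.r_[(P+Q)/2,np.linalg.norm(P-Q)])
    return np.array(out)
def shot(n,tag=None):
    c=robot.read_camera(n)
    if tag:cv2.imwrite(f"pics/{n}{tag}.png",c['frame'][:,:,::-1])
    return c
E
python3 - <<'E'
import cv2,numpy as np
t=cv2.imread('pics/top0.png');s=cv2.imread('pics/scene0.png')
a=cv2.resize(t[125:225,150:350],None,fx=4,fy=4,interpolation=cv2.INTER_CUBIC)   # 800x400
cv2.imwrite('pics/a.png',a)
b=cv2.resize(s[170:290,200:490],(800,331),interpolation=cv2.INTER_CUBIC)
b2=cv2.resize(t[125:180,350:450],(400,220),interpolation=cv2.INTER_CUBIC)
z=np.zeros((560,800,3),np.uint8);z[:331]=b;z[335:555,:400]=b2;cv2.imwrite('pics/b.png',z)
E
```

```text
(no output)
```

View pics/a.png

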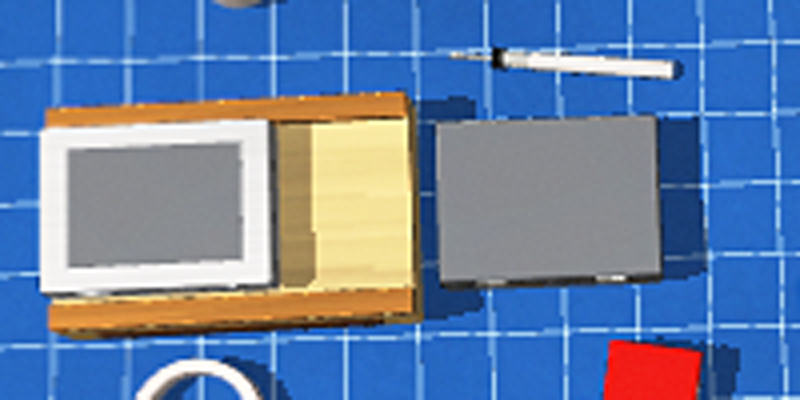

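View pics/b.png

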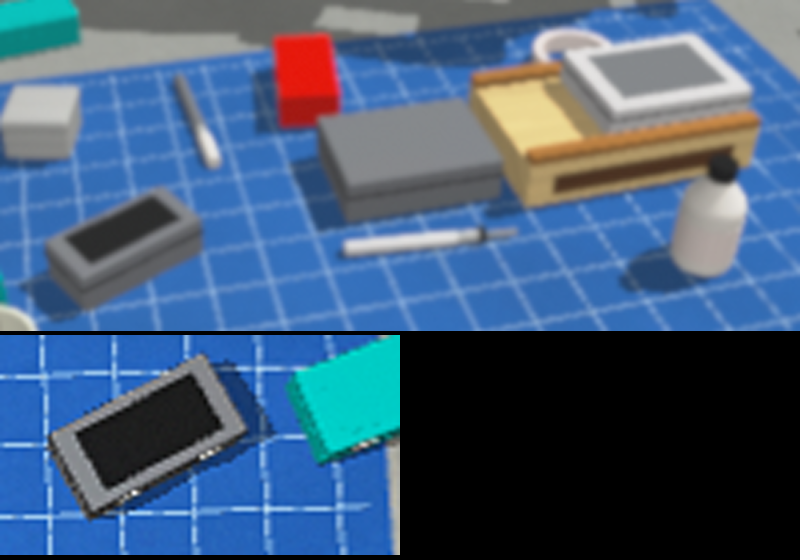

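The crops show the top faces cleanly. In the top view the bottom case's top face spans px (259,155) to (315,196), the white lid of the sliding case spans (160,155) to (218,198), and the small case is tilted with its dark panel up. I'll fit quads to these faces in both views.

```bash
cat >> h.py <<'E'
def quad(c,box,lo,hi,smax=60,U=4,dbg=None):
    """subpixel corners of the low-saturation patch with value lo..hi in box x0,y0,x1,y1 (convex hull, 4 line fits)"""
    x0,y0,x1,y1=box;im=cv2.resize(c['frame'][y0:y1,x0:x1],None,fx=U,fy=U,interpolation=cv2.INTER_CUBIC)
    h=cv2.cvtColor(im,cv2.COLOR_RGB2HSV);m=cv2.inRange(h,(0,0,lo),(180,smax,hi))
    m=cv2.morphologyEx(m,cv2.MORPH_OPEN,np.ones((9,9),np.uint8))
    cs=cv2.findContours(m,cv2.RETR_EXTERNAL,cv2.CHAIN_APPROX_NONE)[0];k=max(cs,key=cv2.contourArea)
    if dbg: cv2.imwrite(dbg,m)
    P=k[:,0].astype(float);hull=cv2.convexHull(k)
    e=.02
    while True:
        q=cv2.approxPolyDP(hull,e*cv2.arcLength(hull,True),True)[:,0].astype(float)
        if len(q)<=4:break
        e*=1.2
    L=[]
    for i in range(4):
        a,b=q[i],q[(i+1)%4];l=np.linalg.norm(b-a);u=(b-a)/l;n=np.array([-u[1],u[0]])
        s=(P-a)@u;d=(P-a)@n;S=P[(s>.12*l)&(s<.88*l)&(abs(d)<6)]
        v=cv2.fitLine(np.float32(S),cv2.DIST_HUBER,0,.01,.01).ravel();L.append((v[2:],v[:2]))
    out=[]
    for i in range(4):
        (p,u),(r,w)=L[i-1],L[i];t=np.linalg.solve(np.c_[u,-w],r-p);out.append(p+u*t[0])
    return (np.array(out)+.5)/U-.5+[x0,y0]
def rect(X):
    """centre, yaw of long side (mod pi), lengths from 4 ordered planar corners"""
    X=X[:,:2];e=np.roll(X,-1,0)-X;l=np.linalg.norm(e,axis=1);i=0 if l[0]+l[2]>l[1]+l[3] else 1
    d=e[i]-e[i+2];return X.mean(0),np.arctan2(d[1],d[0])%np.pi,(l[i]+l[i+2])/2,(l[1-i]+l[3-i])/2
E
python3 - <<'E'
from h import *
np.set_printoptions(precision=4,suppress=True)
t=shot('top');s=shot('scene')
for n,c in(('top',t),('scene',s)):
    H=cv2.cvtColor(c['frame'],cv2.COLOR_RGB2HSV)
    for p in ([(287,175),(287,198),(165,176),(165,200),(189,176),(368,153),(376,170)] if n=='top' else [(345,220),(347,243),(412,205),(440,212),(235,262),(270,245),(250,264)]):print(n,p,H[p[1],p[0]])
E
```

```text
top (287, 175) [ 96   9 142]
top (287, 198) [108 203 198]
top (165, 176) [ 15   2 245]
top (165, 200) [ 24 100 253]
top (189, 176) [115  11 145]
top (368, 153) [107  12 144]
top (376, 170) [109 211 109]
scene (345, 220) [105  11 140]
scene (347, 243) [108  13  96]
scene (412, 205) [  0   4 123]
scene (440, 212) [ 15   3 147]
scene (235, 262) [90  5 48]
scene (270, 245) [108 135 187]
scene (250, 264) [108  14  92]
```

```bash
python3 - <<'E'
from h import *
np.set_printoptions(precision=4,suppress=True)
t=shot('top');s=shot('scene')
B={'bot':((250,145,325,208),(110,190),(308,198,392,262),(115,190)),
'sli':((152,145,225,212),(195,255),(395,175,480,222),(175,255)),
'small':((357,125,418,172),(105,190),(212,230,280,285),(115,190))}
zs=dict(bot=.045,sli=.081,small=.04)
img=[t['frame'].copy(),s['frame'].copy()]
for n,(b1,v1,b2,v2) in B.items():
    q=[]
    for c,b,v,im in((t,b1,v1,img[0]),(s,b2,v2,img[1])):
        try:
            k=quad(c,b,*v);q.append(k);cc,y,L,W=rect(plane(c,k,zs[n]));print(n,cc,np.degrees(y),L,W)
            for p in k:cv2.circle(im,tuple(np.int32(p.round())),0,(255,0,0),-1)
        except Exception as e:print(n,e)
    if len(q)==2:
        # match by nearest in world
        A=plane(t,q[0],zs[n]);Bq=plane(s,q[1],zs[n]);j=[np.argmin(np.linalg.norm(Bq-a,axis=1)) for a in A]
        print(tri(t,q[0],s,q[1][j]))
z=np.zeros((600,800,3),np.uint8)
z[:300]=cv2.resize(img[0][130:220,150:390],(800,300),interpolation=cv2.INTER_NEAREST)
z[300:]=cv2.resize(img[1][170:280,205:498],(800,300),interpolation=cv2.INTER_NEAREST)
cv2.imwrite('pics/c.png',z[:,:,::-1])
E
```

```text
bot [ 0.5686 -0.0184] 90.36802035536809 0.14639038385593753 0.10712631475160955
bot [ 0.5741 -0.0192] 90.52593603769888 0.14840496020760557 0.1069750039215358
[[ 0.6233 -0.0911  0.0409  0.0005]
 [ 0.5161 -0.0925  0.0414  0.0005]
 [ 0.5152  0.0554  0.0417  0.0021]
 [ 0.6228  0.0566  0.0419  0.0014]]
sli [0.5645 0.2354] 91.03617572289858 0.1470419468973636 0.10743740962033423
sli [0.561  0.2324] 80.82961376979246 0.1536270650808887 0.12918430640244957
[[0.6207 0.164  0.0768 0.0007]
 [0.5053 0.1473 0.1025 0.0193]
 [0.5114 0.3122 0.0743 0.004 ]
 [0.6183 0.3118 0.076  0.0013]]
small [ 0.6154 -0.2701] 154.0565320924022 0.09753896641389873 0.06880329356391596
small [ 0.562  -0.3309] 0.750555684999286 0.29712613097364815 0.23252129840170246
[[ 0.6326 -0.2252  0.0356  0.0014]
 [ 0.6759 -0.3418  0.0305  0.0237]
 [ 0.5897 -0.2396  0.0047  0.0374]
 [ 0.5882 -0.2381  0.003   0.0347]]
```

View pics/c.png

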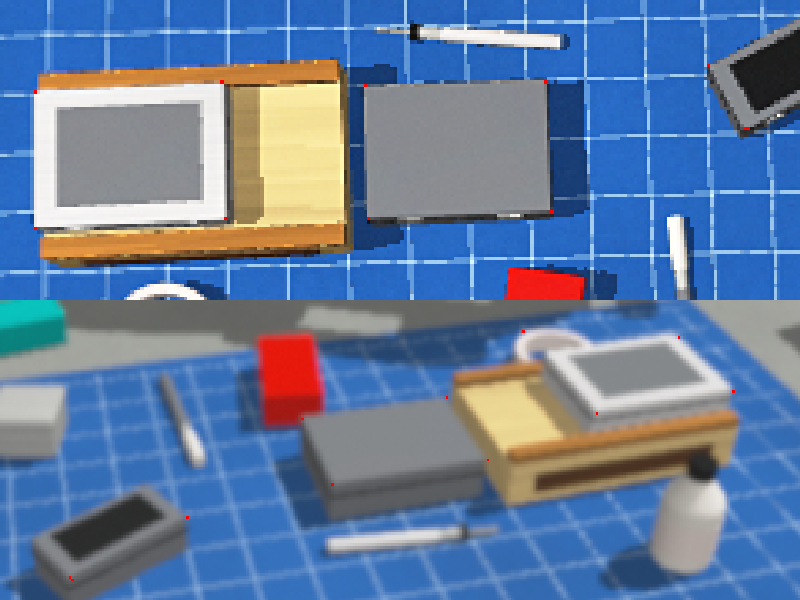

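Corner fits are good. Two-view heights come out at about 42 mm for the bottom case and 76 mm for the sliding case, which matches the text with a small calibration bias. The small case needs a gentler mask. Next I'll measure it and work out the first approach.

```bash
sed -i 's/def quad(c,box,lo,hi,smax=60,U=4,dbg=None)/def quad(c,box,lo,hi,smax=60,U=4,dbg=None,ker=9)/; s/np.ones((9,9)/np.ones((ker,ker)/' h.py
cat >> h.py <<'E'
from scipy.spatial.transform import Rotation as Ro
def goto(x,y,z,head):
    """tool-frame shift (cm, before turning) and twist to put TCP at xyz with tool y at heading (deg, mod 180)"""
    s=robot.read_state();R=Ro.from_rotvec(s['orientation']).as_matrix()
    h=np.degrees(np.arctan2(R[1,1],R[0,1]));d=(head-h+90)%180-90
    print('t %.2f'%s['t'],'tcp',s['tool_pos'].round(4),'yhead %.2f'%h,'tilt',R[:,2].round(4),'q6 %.2f'%s['q'][5])
    print('  shift cm',(100*R.T@(np.array([x,y,z])-s['tool_pos'])).round(2),'twist',round(-np.radians(d),3))
E
python3 - <<'E'
from h import *
np.set_printoptions(precision=4,suppress=True)
t=shot('top');s=shot('scene')
a=quad(t,(357,125,418,172),110,190,ker=3);b=quad(s,(214,232,276,283),112,190,ker=3)
print(rect(plane(t,a,.04)),rect(plane(s,b,.04)))
A=plane(t,a,.04);Bq=plane(s,b,.04);j=[np.argmin(np.linalg.norm(Bq-p,axis=1)) for p in A]
T=tri(t,a,s,b[j]);print(T,rect(T))
# glue, riser strip extents (orange), tin
for c,n in((t,'top'),):
    H=cv2.cvtColor(c['frame'],cv2.COLOR_RGB2HSV);m=cv2.inRange(H,(8,90,120),(30,255,255));m[:130]=0;m[220:]=0;m[:,:140]=0;m[:,280:]=0
    r,_=cv2.minAreaRect(cv2.findNonZero(m))[:2],0;bx=cv2.boxPoints(cv2.minAreaRect(cv2.findNonZero(m)));print(plane(c,bx,.057))
print(plane(t,[(206,113),(200,231),(290,141),(355,222),(414,223)],.02))
goto(.566,.345,.15,0.5)
E
```

```text
(array([ 0.6307, -0.2906]), np.float64(2.0325584188294683), np.float64(0.11798111122836534), np.float64(0.05890005843808259)) (array([ 0.6381, -0.2915]), np.float64(2.049850408561537), np.float64(0.11577684159372337), np.float64(0.05974145000205988))
[[ 0.6848 -0.3303  0.0348  0.001 ]
 [ 0.6319 -0.3572  0.0346  0.0015]
 [ 0.5788 -0.2524  0.0356  0.0024]
 [ 0.6319 -0.2254  0.0345  0.0001]] (array([ 0.6319, -0.2913]), np.float64(2.0385856085147864), np.float64(0.11745178374899079), np.float64(0.059464197534334795))
[[0.6388 0.3163 0.057 ]
 [0.6409 0.0729 0.057 ]
 [0.486  0.0693 0.057 ]
 [0.4845 0.3089 0.057 ]]
[[ 0.7518  0.2022  0.02  ]
 [ 0.4245  0.2182  0.02  ]
 [ 0.6655 -0.0289  0.02  ]
 [ 0.4364 -0.199   0.02  ]
 [ 0.4292 -0.357   0.02  ]]
t 0.40 tcp [0.2318 0.5533 0.2435] yhead 67.27 tilt [-0.0001 -0.0002 -1.    ] q6 -0.09
  shift cm [-38.87  -6.3    9.35] twist 1.165
```

Request:
apply_moves --pt "-4.86 -0.79 0" --pt "-4.86 -0.79 0" --pt "-4.86 -0.79 0" --pt "-4.86 -0.79 0" --pt "-4.86 -0.79 0" --pt "-4.86 -0.79 0" --pt "-4.86 -0.79 0" --pt "-4.86 -0.79 0" --twist '[0,0,0,0,0,0,0,0]' --gripper 6.0

```text
t: 1.4
tool_pos: [0.5673, 0.3439, 0.2437]
orientation: [0.619, 3.08, 0.0]
force: [0.4, 1.3, 0.2]
opening: 0.0603
gripper_force: 0.0
```

Request:
apply_moves --pt "0 0 1" --pt "0 0 1" --pt "0 0 1" --pt "0 0 1" --pt "0 0 1" --pt "0 0 1" --pt "0 0 1" --pt "0 0 1" --twist '[0.146,0.146,0.146,0.146,0.146,0.146,0.146,0.143]'

```text
t: 2.4
tool_pos: [0.566, 0.3448, 0.1633]
orientation: [-2.217, -2.226, 0.0]
force: [0.1, -0.4, 1.0]
opening: 0.0605
gripper_force: 0.0
```

```bash
python3 - <<'E'
from h import *
goto(.564,.350,.087,0.5)
s=robot.read_state();print(s['opening'],s['force'])
E
```

```text
t 2.40 tcp [0.566  0.3448 0.1633] yhead 0.24 tilt [-1.e-04 -0.e+00 -1.e+00] q6 0.47
  shift cm [ 0.52 -0.2   7.63] twist -0.004
0.060515420498646444 [ 0.07945656 -0.37151786  0.99670937]
```

Request:
apply_moves --pt "0.52 -0.2 1.5" --pt "0 0 2" --pt "0 0 2" --pt "0 0 1.63" --pt "0 0 0.5" --pt "-0.5 0 0" --pt "-0.5 0 0" --pt "-0.5 0 0" --twist '[-0.004,0,0,0,0,0,0,0]'

```text
t: 3.4
tool_pos: [0.5648, 0.3348, 0.0884]
orientation: [2.207, 2.235, 0.002]
force: [-0.6, 0.5, 0.5]
opening: 0.0602
gripper_force: 0.0
```

Request:
apply_moves --pt "-0.4 0 0" --pt "-0.3 0 0" --pt "-0.3 0 0" --pt "-0.3 0 0" --pt "-0.3 0 0" --pt "-0.3 0 0" --twist '[0,0,0,0,0,0]'

```text
t: 4.15
tool_pos: [0.5644, 0.3162, 0.0873]
orientation: [-2.207, -2.236, -0.001]
force: [0.2, 1.6, -0.1]
opening: 0.0604
gripper_force: 0.9
```

```bash
python3 - <<'E'
from h import *
goto(.564,.350,.085,0.5)
s=robot.read_state();print(s['opening'],s['force'])
t=shot('top','1');k=quad(t,(152,145,240,212),195,255);print(k,rect(plane(t,k,.081)))
E
```

```text
t 4.15 tcp [0.5644 0.3162 0.0873] yhead 0.75 tilt [ 1.e-04  5.e-04 -1.e+00] q6 0.42
  shift cm [3.38 0.01 0.24] twist 0.004
0.060398142425375105 [ 0.20431109  1.64488442 -0.11786235]
[[217.99200439 178.33686447]
 [218.51063538 195.07139587]
 [196.125      195.7725563 ]
 [196.125      193.10110474]] (array([0.52407191, 0.18576652]), np.float64(1.88648555068632), np.float64(0.06276234249270966), np.float64(0.025551301329467157))
```

Request:
apply_moves --pt "-0.5 0 0" --pt "-1 0 0" --pt "-1.5 0 0" --pt "-2 0 0" --pt "-2 0 0" --pt "-2 0 0" --pt "-2 0 0" --pt "-2 0 0" --twist '[0.006,0,0,0,0,0,0,0]'

```text
t: 5.2
tool_pos: [0.5654, 0.1846, 0.0874]
orientation: [2.214, 2.229, 0.0]
force: [-0.5, 1.7, 0.3]
opening: 0.0597
gripper_force: 1.2
```

Request:
apply_moves --pt "-2 0 0" --pt "-2 0 0" --pt "-1.5 0 0" --pt "-1.2 0 0" --pt "-0.9 0 0" --pt "-0.7 0 0" --pt "-0.5 0 0" --pt "-0.3 0 0" --twist '[0,0,0,0,0,0,0,0]'

```text
t: 6.2
tool_pos: [0.5658, 0.0948, 0.087]
orientation: [-2.213, -2.229, 0.001]
force: [-0.7, 1.7, -1.0]
opening: 0.0601
gripper_force: 0.7
```

```bash
python3 - <<'E'
from h import *
goto(.566,.0641,.087,0.4)
s=robot.read_state();print(s['opening'],s['force'])
t=shot('top','2');s=shot('scene','2')
z=np.zeros((580,800,3),np.uint8)
z[:290]=cv2.resize(t['frame'][120:220,150:426],(800,290),interpolation=cv2.INTER_CUBIC)
z[290:]=cv2.resize(s['frame'][170:275,205:495],(800,290),interpolation=cv2.INTER_CUBIC)
cv2.imwrite('pics/d.png',z[:,:,::-1])
E
```

```text
t 6.20 tcp [0.5658 0.0948 0.087 ] yhead 0.41 tilt [-6.e-04 -2.e-04 -1.e+00] q6 0.07
  shift cm [-3.07  0.    0.  ] twist 0.0
0.06012902686020864 [-0.68689367  1.69077748 -1.01338841]
```

View pics/d.png

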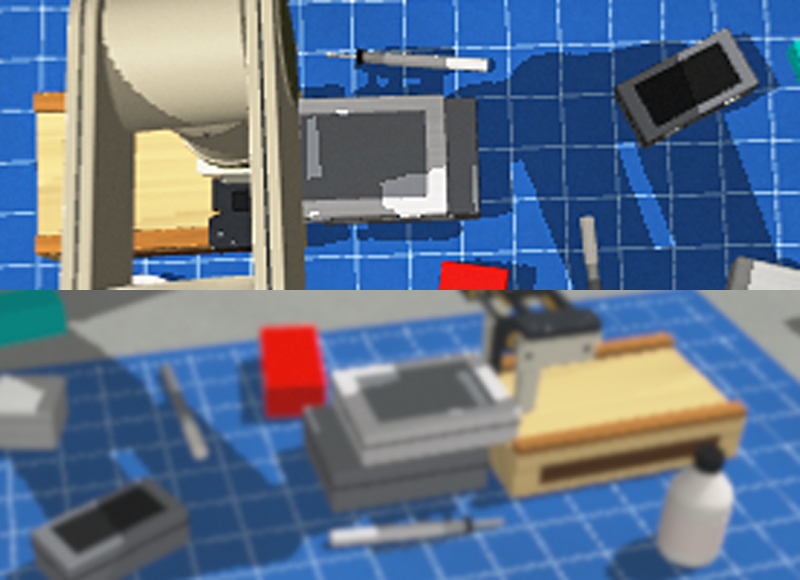

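The picture shows the case sliding on straight, with about 3 cm still to go. I'll push slowly to just short of flush, then back off and measure.

Request:
apply_moves --pt "-0.4 0 0" --pt "-0.5 0 0" --pt "-0.5 0 0" --pt "-0.4 0 0" --pt "-0.3 0 0" --pt "-0.2 0 0" --pt "-0.1 0 0" --pt "0 0 0" --twist '[0,0,0,0,0,0,0,0]'

```text
t: 7.3
tool_pos: [0.5662, 0.0709, 0.0874]
orientation: [2.214, 2.229, -0.0]
force: [0.1, 0.7, -1.2]
opening: 0.0599
gripper_force: 0.2
```

Request:
apply_moves --pt "1 0 0" --pt "2 0 -1" --pt "4 0 -4" --pt "6 0 -4" --pt "6 0 0" --pt "6 0 0" --pt "6 0 0" --pt "2 0 0" --twist '[0,0,0,0,0,0,0,0]'

```text
t: 8.3
tool_pos: [0.5623, 0.398, 0.1727]
orientation: [-2.209, -2.234, -0.002]
force: [1.1, -0.6, 0.5]
opening: 0.0599
gripper_force: 0.0
```

```bash
python3 - <<'E'
from h import *
np.set_printoptions(precision=4,suppress=True)
goto(.566,.0641,.087,0.4)
t=shot('top','3');s=shot('scene','3')
z=np.zeros((580,800,3),np.uint8)
z[:290]=cv2.resize(t['frame'][120:220,150:426],(800,290),interpolation=cv2.INTER_CUBIC)
z[290:]=cv2.resize(s['frame'][170:275,205:495],(800,290),interpolation=cv2.INTER_CUBIC)
cv2.imwrite('pics/e.png',z[:,:,::-1])
for c,b,v in((t,(240,140,325,208),(195,255)),(s,(315,180,400,240),(175,255))):
    k=quad(c,b,*v);print(k);print(rect(plane(c,k,.079)))
E
```

```text
t 8.30 tcp [0.5623 0.398  0.1727] yhead 0.65 tilt [ 0.0005  0.0012 -1.    ] q6 0.53
  shift cm [-33.41  -0.01   8.53] twist 0.004
[[298.2732 152.8201]
 [310.8877 151.8806]
 [312.3199 176.0364]
 [298.0728 151.2252]]
(array([ 0.6034, -0.0697]), np.float64(0.807469882200003), np.float64(0.05469477896452607), np.float64(0.034455257926857205))
[[319.6457 208.3198]
 [343.625  221.8832]
 [343.625  222.8278]
 [327.9315 225.0329]]
(array([ 0.6069, -0.0697]), np.float64(0.8501632234431538), np.float64(0.060515317729288545), np.float64(0.03897686727882592))
```

View pics/e.png

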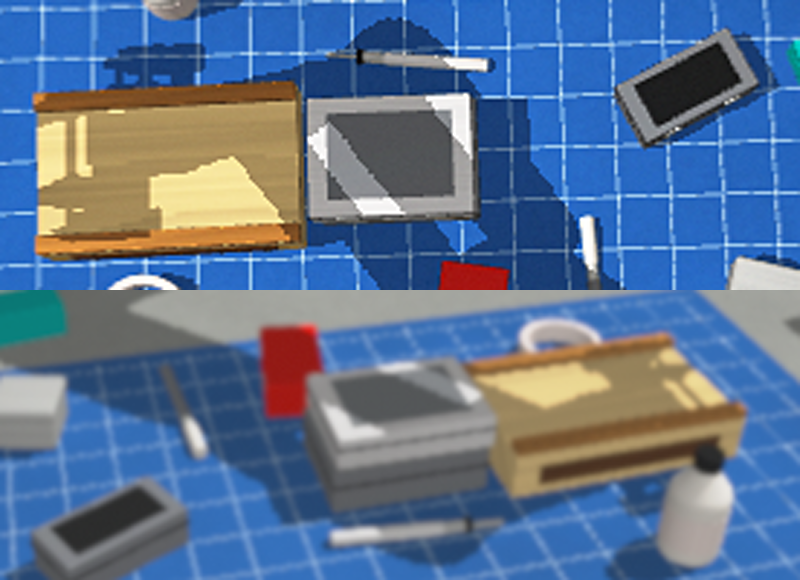

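```bash
python3 - <<'E'
from h import *
np.set_printoptions(precision=4,suppress=True)
t=shot('top');s=shot('scene')
for c,b,lo in((t,(251,140,325,208),(135,150,160)),(s,(310,190,390,240),(140,150,160))):
  for l in lo:
    k=quad(c,b,l,255,smax=50,ker=3,dbg=f'pics/m{l}.png');r=rect(plane(c,k,.079));print(l,r[0],np.degrees(r[1]),r[2:])
H=cv2.cvtColor(t['frame'],cv2.COLOR_RGB2HSV)
print('row175',[tuple(H[170,x,1:]) for x in range(253,262)],[tuple(H[170,x,1:]) for x in range(308,320)])
print('col290',[tuple(H[y,268,1:]) for y in range(150,158)],[tuple(H[y,268,1:]) for y in range(190,200)])
E
```

```text
135 [ 0.5646 -0.0142] 90.66397162756492 (np.float64(0.14716170849304605), np.float64(0.10770864044835066))
150 [ 0.5648 -0.0142] 90.62822996337528 (np.float64(0.14623616142998985), np.float64(0.10633546407072313))
160 [ 0.5648 -0.0143] 90.6580471377728 (np.float64(0.145719629546285), np.float64(0.10545801068697985))
140 [ 0.5749 -0.0164] 90.66116657999842 (np.float64(0.1487360258524716), np.float64(0.1174750561153613))Traceback (most recent call last):
  File "<stdin>", line 6, in <module>
  File "h.py", line 38, in quad
    v=cv2.fitLine(np.float32(S),cv2.DIST_HUBER,0,.01,.01).ravel();L.append((v[2:],v[:2]))
      ~~~~~~~~~~~^^^^^^^^^^^^^^^^^^^^^^^^^^^^^^^^^^^^^^^^
cv2.error: OpenCV(4.12.0) /io/opencv/modules/imgproc/src/linefit.cpp:50: error: (-215:Assertion failed) count > 0 in function 'fitLine2D_wods'
```

The picture and fits show the sliding case sitting about 4 mm short in y and 4 mm towards the robot. I'll push it in y first, then nudge it sideways.

Request:
apply_moves --pt "-5 0.3 0" --pt "-6 0 0" --pt "-6 0 0" --pt "-6 0 0" --pt "-5 0 0" --pt "-2 0 2.5" --pt "0 0 3" --pt "0 0 3" --twist '[0.004,0,0,0,0,0,0,0]'

```text
t: 9.5
tool_pos: [0.5678, 0.0904, 0.0868]
orientation: [2.222, 2.22, 0.001]
force: [-0.5, 0.4, -1.0]
opening: 0.0607
gripper_force: 0.0
```

```bash
python3 - <<'E'
from h import *
goto(.567,.0667,.087,0.4)
t=shot('top');H=cv2.cvtColor(t['frame'],cv2.COLOR_RGB2HSV)
m=cv2.inRange(H,(0,180,60),(5,255,255))|cv2.inRange(H,(175,180,60),(180,255,255))
bx=cv2.boxPoints(cv2.minAreaRect(cv2.findNonZero(m)));print(plane(t,bx,.03))
E
```

```text
t 9.50 tcp [0.5678 0.0904 0.0868] yhead -0.04 tilt [ 9.e-04 -4.e-04 -1.e+00] q6 0.07
  shift cm [-2.37 -0.08 -0.02] twist -0.008
[[ 0.35450221 -0.03895276  0.03      ]
 [ 0.47386653 -0.05784821  0.03      ]
 [ 0.46372689 -0.11964911  0.03      ]
 [ 0.34463656 -0.0999737   0.03      ]]
```

Request:
apply_moves --pt "-0.8 0 0" --pt "-0.6 0 0" --pt "-0.4 0 0" --pt "-0.25 0 0" --pt "-0.15 0 0" --pt "-0.1 0 0" --pt "-0.07 0 0" --pt "0 0 0" --twist '[-0.008,0,0,0,0,0,0,0]'

```text
t: 10.55
tool_pos: [0.5684, 0.0698, 0.0873]
orientation: [-2.209, -2.234, -0.001]
force: [-0.8, 4.3, 2.4]
opening: 0.0601
gripper_force: 2.0
```

Request:
apply_moves --pt "1 0 0" --pt "2 0 0" --pt "1 0 -4" --pt "0 -3 -4" --pt "0 -4 0" --pt "0 -5 0" --pt "0 -5 0" --pt "0 0 0" --twist '[0,0,0,0,0,0,0,0]'

```text
t: 11.55
tool_pos: [0.3945, 0.1083, 0.166]
orientation: [-2.207, -2.235, 0.002]
force: [0.4, 0.3, 0.2]
opening: 0.0599
gripper_force: 0.0
```

```bash
python3 - <<'E'
from h import *
np.set_printoptions(precision=4,suppress=True)
goto(.480,-.010,.17,90.4)
t=shot('top','4')
try:
  k=quad(t,(251,140,325,208),135,255,smax=50,ker=3,dbg='pics/m.png');r=rect(plane(t,k,.079));print(k,r[0],np.degrees(r[1]),r[2:])
except Exception as e: print(e)
E
```

```text
t 11.55 tcp [0.3945 0.1083 0.166 ] yhead 0.72 tilt [-0.0015 -0.0003 -1.    ] q6 0.13
  shift cm [-11.93   8.4   -0.41] twist -1.565
[[311.8315 151.776 ]
 [313.5937 191.7102]
 [256.8714 194.7091]
 [255.3952 153.9611]] [ 0.5651 -0.0153] 90.96952246705068 (np.float64(0.14795653769613254), np.float64(0.10728435797187244))
```

Request:
apply_moves --pt "0 0 0" --pt "0 0 0" --pt "0 0 0" --pt "0 0 0" --pt "0 0 0" --pt "0 0 0" --pt "0 0 0" --pt "0 0 0" --twist '[-0.175,-0.175,-0.175,-0.175,-0.175,-0.175,-0.175,-0.175]' --gripper 3.0

```text
t: 12.6
tool_pos: [0.3991, 0.1079, 0.1673]
orientation: [0.242, 3.132, -0.0]
force: [0.4, -0.0, -0.2]
opening: 0.0302
gripper_force: 0.0
```

Request:
apply_moves --pt "0 0 0" --pt "0 0 0" --pt "-2 -3 0" --pt "-2.5 -4 0" --pt "-2.5 -4 0" --pt "-2 -0.8 0" --pt "0 0 0" --pt "0 0 0" --twist '[-0.165,0,0,0,0,0,0,0]'

```text
t: 13.6
tool_pos: [0.488, -0.0095, 0.1667]
orientation: [0.006, -3.141, -0.0]
force: [-0.7, -1.0, 0.6]
opening: 0.0301
gripper_force: 0.0
```

```bash
python3 - <<'E'
from h import *
goto(.485,-.010,.080,90.4)
E
```

```text
t 13.60 tcp [ 0.488  -0.0095  0.1667] yhead 90.21 tilt [-1.1e-03  3.0e-04 -1.0e+00] q6 -1.70
  shift cm [ 0.3  -0.05  8.67] twist -0.003
```

Request:
apply_moves --pt "0.2 -0.05 3" --pt "0 0 3" --pt "0 0 2.67" --pt "0 0 0" --pt "-0.6 0 0" --pt "-0.4 0 0" --pt "-0.2 0 0" --pt "-0.2 0 0" --twist '[-0.003,0,0,0,0,0,0,0]'

```text
t: 14.6
tool_pos: [0.5009, -0.0105, 0.0808]
orientation: [-0.013, 3.141, -0.0]
force: [0.6, 0.0, 0.2]
opening: 0.0302
gripper_force: 0.0
```

Request:
apply_moves --pt "-0.15 0 0" --pt "-0.15 0 0" --pt "-0.1 0 0" --pt "0 0 0" --twist '[0,0,0,0]'

```text
t: 15.1
tool_pos: [0.504, -0.0104, 0.0801]
orientation: [0.013, -3.141, -0.0]
force: [-4.0, 0.1, 2.2]
opening: 0.0299
gripper_force: 2.0
```

```bash
python3 - <<'E'
from h import *
goto(.505,-.010,.080,90.4);print(robot.read_state()['force'])
t=shot('top','5')
try:
  k=quad(t,(251,140,325,208),135,255,smax=50,ker=3,dbg='pics/m.png');r=rect(plane(t,k,.079));print(k,r[0],np.degrees(r[1]),r[2:])
except Exception as e: print(e)
E
```

```text
t 15.10 tcp [ 0.504  -0.0104  0.0801] yhead 90.47 tilt [-1.e-03  1.e-04 -1.e+00] q6 -1.70
  shift cm [-0.1   0.04  0.01] twist 0.001
[-3.99122012  0.10831238  2.23530721]
[[252.07946122 150.74687004]
 [292.48244095 154.6364212 ]
 [289.77261353 189.0202446 ]
 [245.49984741 184.38019562]] [0.57501418 0.02239164] 82.47335319906772 (np.float64(0.11142411576657829), np.float64(0.09129247858867937))
```

Request:
apply_moves --pt "-0.1 0 0" --pt "-0.1 0 0" --pt "-0.1 0 0" --pt "0 0 0" --pt "2 0 0" --pt "0 0 -4" --pt "5 0 -4" --pt "5 0 0" --twist '[0,0,0,0,0,0,0,0]'

```text
t: 16.15
tool_pos: [0.3904, -0.0118, 0.1631]
orientation: [-0.013, 3.135, -0.002]
force: [-0.3, -1.3, 1.0]
opening: 0.0301
gripper_force: 0.0
```

Request:
apply_moves --pt "0 4 0" --pt "0 4 0" --pt "0 4 0" --pt "0 0 0" --twist '[0,0,0,0]'

```text
t: 16.65
tool_pos: [0.3879, 0.1107, 0.1599]
orientation: [-0.019, 3.14, 0.001]
force: [0.4, -0.1, -1.1]
opening: 0.0302
gripper_force: 0.0
```

```bash
python3 - <<'E'
from h import *
goto(.48,.1,.16,90.4)
t=shot('top','6');s=shot('scene','6')
k=quad(t,(251,140,325,208),135,255,smax=50,ker=3,dbg='pics/m.png');r=rect(plane(t,k,.079));print(k,r[0],np.degrees(r[1]),r[2:])
z=np.zeros((580,800,3),np.uint8)
z[:290]=cv2.resize(t['frame'][140:210,220:413],(800,290),interpolation=cv2.INTER_CUBIC)
z[290:]=cv2.resize(s['frame'][180:270,280:528],(800,290),interpolation=cv2.INTER_CUBIC)
cv2.imwrite('pics/f.png',z[:,:,::-1])
E
```

```text
t 16.65 tcp [0.3879 0.1107 0.1599] yhead 90.68 tilt [ 1.7e-03  8.0e-04 -1.0e+00] q6 -1.43
  shift cm [-9.2  -1.18  0.01] twist 0.005
[[311.92977142 150.25067902]
 [313.46001434 190.60407257]
 [256.80809021 193.20555115]
 [255.46278477 152.05687904]] [ 0.56910576 -0.01531957] 90.57192623748065 (np.float64(0.14793120625287765), np.float64(0.1084388822218908))
```

View pics/f.png

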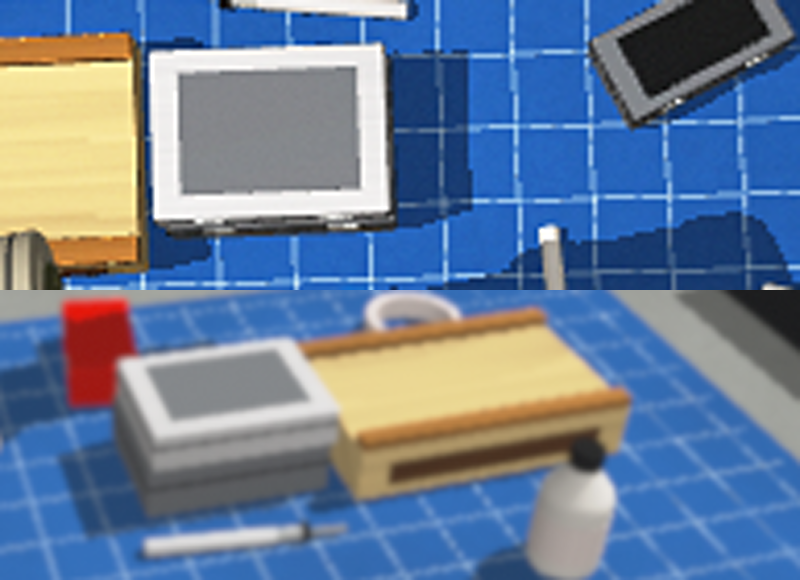

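The picture shows x now flush, with about a 3 mm overhang left towards the riser. One more push in y.

Request:
apply_moves --pt "0 0 0" --pt "0 0 0" --pt "0 0 0" --pt "0 0 0" --pt "0 0 0" --pt "0 0 0" --pt "0 0 0" --pt "0 0 0" --twist '[0.175,0.175,0.175,0.175,0.175,0.175,0.175,0.175]' --gripper 6.0

```text
t: 17.75
tool_pos: [0.388, 0.1073, 0.1594]
orientation: [2.023, 2.403, 0.0]
force: [0.2, 0.6, -0.3]
opening: 0.0601
gripper_force: 0.0
```

Request:
apply_moves --pt "0 0 0" --pt "0 0 0" --pt "0 4 0" --pt "0 5 0" --pt "0 5 0" --pt "-1 3.9 0" --pt "0 0 0" --pt "0 0 0" --twist '[0.175,0,0,0,0,0,0,0]'

```text
t: 18.75
tool_pos: [0.5661, 0.0988, 0.1589]
orientation: [-2.215, -2.227, 0.001]
force: [0.3, 0.6, -0.4]
opening: 0.06
gripper_force: 0.0
```

```bash
python3 - <<'E'
from h import *
goto(.569,.095,.087,0.4)
E
```

```text
t 18.75 tcp [0.5661 0.0988 0.1589] yhead 0.32 tilt [-0.0013  0.     -1.    ] q6 0.08
  shift cm [-0.38  0.3   7.19] twist -0.001
```

Request:
apply_moves --pt "-0.38 0.3 2.5" --pt "0 0 2.5" --pt "0 0 2.2" --pt "-0.8 0 0" --pt "-0.8 0 0" --pt "-0.5 0 0" --pt "-0.3 0 0" --pt "0 0 0" --twist '[0,0,0,0,0,0,0,0]'

```text
t: 19.75
tool_pos: [0.5701, 0.0713, 0.0878]
orientation: [2.217, 2.225, 0.001]
force: [-0.4, -0.3, 0.3]
opening: 0.06
gripper_force: 0.0
```

Request:
apply_moves --pt "-0.15 0 0" --pt "-0.1 0 0" --pt "-0.1 0 0" --pt "0 0 0" --twist '[0,0,0,0]'

```text
t: 20.25
tool_pos: [0.5698, 0.0683, 0.0874]
orientation: [-2.217, -2.226, -0.0]
force: [0.3, 2.1, 1.1]
opening: 0.06
gripper_force: 1.2
```

```bash
python3 - <<'E'
from h import *
goto(.569,.0667,.087,0.4);print(robot.read_state()['force'])
E
```

```text
t 20.25 tcp [0.5698 0.0683 0.0874] yhead 0.23 tilt [ 1.e-04  3.e-04 -1.e+00] q6 0.03
  shift cm [-0.16 -0.08  0.04] twist -0.003
[0.25703907 2.07688284 1.0730604 ]
```

Request:
apply_moves --pt "-0.1 0 0" --pt "-0.1 0 0" --pt "-0.1 0 0" --pt "0 0 0" --pt "0 0 0" --twist '[0,0,0,0,0]'

```text
t: 20.88
tool_pos: [0.5698, 0.0649, 0.0874]
orientation: [2.217, 2.226, -0.0]
force: [0.1, 2.3, 1.0]
opening: 0.0598
gripper_force: 0.9
```

Request:
apply_moves --pt "1 0 0" --pt "2 0 0" --pt "1 0 -4" --pt "0 -4 -4" --pt "0 -5 0" --pt "0 -5 0" --pt "0 -4 0" --pt "0 0 0" --twist '[0,0,0,0,0,0,0,0]'

```text
t: 21.88
tool_pos: [0.3875, 0.1053, 0.167]
orientation: [-2.215, -2.227, 0.0]
force: [0.3, -0.4, 0.8]
opening: 0.06
gripper_force: 0.0
```

```bash
python3 - <<'E'
from h import *
goto(.48,.1,.16,90.4)
t=shot('top','7');s=shot('scene','7')
k=quad(t,(251,140,325,208),135,255,smax=50,ker=3,dbg='pics/m.png');r=rect(plane(t,k,.079));print(k,r[0],np.degrees(r[1]),r[2:])
# bottom-case foot edge in scene, before vs now
a=cv2.imread('pics/scene0.png').astype(int)
H0=cv2.cvtColor(np.uint8(a)[:,:,::-1].copy(),cv2.COLOR_RGB2HSV);H1=cv2.cvtColor(s['frame'],cv2.COLOR_RGB2HSV)
for x in (335,345,355,365,375):
    o=[]
    for H in(H0,H1):
        col=H[232:262,x,1].astype(float);i=np.argmax(col>75);o.append(round(232+i-1+(75-col[i-1])/(col[i]-col[i-1]),2))
    print(x,o,end=' ')
for y in (225,230,235):
    o=[]
    for H in(H0,H1):
        row=H[y,310:345,1].astype(float);i=np.argmax(row<75);o.append(round(310+i-1+(row[i-1]-75)/(row[i-1]-row[i]),2))
    print('y',y,o,end=' ')
E
```

```text
t 21.88 tcp [0.3875 0.1053 0.167 ] yhead 0.32 tilt [-2.e-04  1.e-04 -1.e+00] q6 0.13
  shift cm [-0.58  9.25  0.7 ] twist 1.569
[[314.03845978 150.33951569]
 [315.0088501  191.08097076]
 [258.27295876 193.09897232]
 [257.45596695 152.07488823]] [ 0.56865283 -0.01996066] 90.23333979379147 (np.float64(0.14816383366223868), np.float64(0.10872785655243272))
335 [np.float64(248.36), np.float64(248.44)] 345 [np.float64(246.93), np.float64(246.93)] 355 [np.float64(245.15), np.float64(245.27)] 365 [np.float64(243.4), np.float64(243.47)] 375 [np.float64(241.75), np.float64(241.75)] y 225 [np.float64(315.53), np.float64(315.02)] y 230 [np.float64(316.72), np.float64(316.76)] y 235 [np.float64(319.23), np.float64(319.21)]
```

```bash
python3 - <<'E'
from h import *
np.set_printoptions(precision=2,suppress=True)
t=shot('top');f0=cv2.imread('pics/top0.png')[:,:,::-1].copy()
def ends(f,z,rows):
    S=cv2.cvtColor(f,cv2.COLOR_RGB2HSV)[:,:,1].astype(float);o=[]
    for y in rows:
        r=S[y];x=285
        while r[x]<100:x-=1
        a=x+(r[x]-100)/(r[x]-r[x+1]);x=285
        while r[x]<100:x+=1
        b=x-(r[x]-100)/(r[x]-r[x-1]);o.append(plane(t,[(a,y),(b,y)],z)[:,1])
    return 1e3*np.array(o)
R=range(160,188,3)
a=ends(f0,.045,R);b=ends(t['frame'],.079,R);print(a.mean(0),a.std(0),a.mean(),'|',b.mean(0),b.std(0),b.mean())
def sides(f,z,cols):
    H=cv2.cvtColor(f,cv2.COLOR_RGB2HSV).astype(float);S=H[:,:,1];o=[]
    for x in cols:
        y=175
        while S[y,x]<100:y-=1
        o.append(plane(t,[(x,y+(S[y,x]-100)/(S[y,x]-S[y+1,x]))],z)[0,0])
    return 1e3*np.array(o)
C=range(263,308,4);p=sides(f0,.045,C);q=sides(t['frame'],.079,C);print('far x',p.mean(),p.std(),q.mean(),q.std())
E
```

```text
[ 55.69 -93.52] [0.34 0.33] -18.912884977570474 | [ 54.81 -95.19] [0.14 0.39] -20.193419794937338
far x 623.168653879679 0.42909333073399053 625.024858716751 4.14299662641511
```

The bottom case is unmoved: its foot edges in the scene view match to within 0.1 px, apart from one reading off by 0.5 px. The sliding case is about 1.3 mm past flush in -y, so I'll tap it back from the -y end. That end is on the way to the small case anyway.

Request:
apply_moves --pt "-2 2 0" --pt "-4 4 0" --pt "-4 4 0" --pt "-4 4 0" --pt "-4 3 0" --pt "-4 1.2 0" --pt "-1 0 0" --pt "0 0 0" --twist '[-0.001,0,0,0,0,0,0,0]'

```text
t: 23.02
tool_pos: [0.5728, -0.125, 0.1666]
orientation: [-2.216, -2.225, 0.001]
force: [0.9, -0.0, -0.0]
opening: 0.06
gripper_force: 0.0
```

Request:
apply_moves --pt "0 0 3" --pt "0 0 3" --pt "0 0 2" --pt "0 0 0" --pt "0.6 0 0" --pt "0.4 0 0" --pt "0 0 0" --twist '[0,0,0,0,0,0,0]'

```text
t: 23.9
tool_pos: [0.5734, -0.1145, 0.0884]
orientation: [2.214, 2.227, 0.001]
force: [-0.3, 0.2, -0.3]
opening: 0.0604
gripper_force: 0.0
```

Request:
apply_moves --pt "0.2 0 0" --pt "0.2 0 0" --pt "0.1 0 0" --twist '[0,0,0]'

```text
t: 24.28
tool_pos: [0.5727, -0.1097, 0.0873]
orientation: [-2.216, -2.227, 0.0]
force: [0.5, -0.2, 0.2]
opening: 0.0598
gripper_force: 0.0
```

Request:
apply_moves --pt "0.1 0 0" --pt "0.1 0 0" --pt "0.1 0 0" --pt "0 0 0" --twist '[0,0,0,0]'

```text
t: 24.78
tool_pos: [0.5727, -0.1067, 0.0873]
orientation: [-2.216, -2.227, -0.0]
force: [0.0, -1.2, -1.0]
opening: 0.06
gripper_force: 0.0
```

Request:
apply_moves --pt "0.1 0 0" --pt "0.05 0 0" --pt "0 0 0" --twist '[0,0,0]'

```text
t: 25.15
tool_pos: [0.5726, -0.1052, 0.0873]
orientation: [2.216, 2.227, -0.0]
force: [-0.1, 0.5, -0.8]
opening: 0.0599
gripper_force: 0.0
```

Request:
apply_moves --pt "0.1 0 0" --pt "0.05 0 0" --pt "0 0 0" --twist '[0,0,0]'

```text
t: 25.52
tool_pos: [0.5727, -0.1037, 0.0874]
orientation: [2.216, 2.227, 0.0]
force: [0.7, -0.2, 0.9]
opening: 0.0595
gripper_force: 0.0
```

```bash
python3 - <<'E'
from h import *
s=robot.read_state();print(s['tool_pos'],s['force'],s['gripper_force'],s['wrist_torque'])
t=shot('top','8');S=cv2.cvtColor(t['frame'],cv2.COLOR_RGB2HSV)[:,:,1].astype(float);o=[]
for y in range(160,188,3):
    r=S[y];x=275
    while r[x]<100 and x>240:x-=1
    o.append(plane(t,[(x+(r[x]-100)/(r[x]-r[x+1]),y)],.079)[0,1]*1e3)
print(np.round(o,1))
E
```

```text
[ 0.57266449 -0.10369709  0.08735311] [ 0.67407587 -0.21823274  0.89454264] 0.0 [-0.01334859  0.09275844 -0.04670192]
[54.6 54.7 54.8 54.8 54.8 54.9 55.  55.1 25.4 28.2]
```

Request:
apply_moves --pt "0.1 0 0" --pt "0.05 0 0" --pt "0 0 0" --twist '[0,0,0]'

```text
t: 25.95
tool_pos: [0.5726, -0.1024, 0.0873]
orientation: [2.216, 2.227, -0.0]
force: [-0.3, -2.5, -0.1]
opening: 0.06
gripper_force: 1.0
```

Request:
apply_moves --pt "0.1 0 0" --pt "0 0 0" --twist '[0,0]'

```text
t: 26.2
tool_pos: [0.5727, -0.1012, 0.0874]
orientation: [2.216, 2.227, 0.0]
force: [-0.5, -1.4, -0.4]
opening: 0.06
gripper_force: 0.9
```

```bash
cat > e.py <<'E'
from h import *
s=robot.read_state();print(s['tool_pos'],s['force'],s['gripper_force'])
t=shot('top');S=cv2.cvtColor(t['frame'],cv2.COLOR_RGB2HSV)[:,:,1].astype(float);o=[]
for y in range(160,182,3):
    r=S[y];x=275
    while r[x]<100 and x>240:x-=1
    o.append(plane(t,[(x+(r[x]-100)/(r[x]-r[x+1]),y)],.079)[0,1]*1e3)
print(np.round(o,1),np.mean(o))
E
python3 e.py
```

```text
[ 0.57266261 -0.10122395  0.08738019] [-0.48523719 -1.41299225 -0.39710147] 0.9291042666882277
[57.1 57.2 57.2 57.4 56.9 57.  57.1 57.1] 57.11867411865676
```

Request:
apply_moves --pt "-1 0 0" --pt "-1 0 -3" --pt "-3 1 -4" --pt "-4 1.5 0" --pt "-4 1.5 0" --pt "-4 1.5 0" --pt "-1.8 0.5 0" --pt "0 0 0" --twist '[0,0,0,-0.15,-0.15,-0.159,0,0]' --gripper 8.5

```text
t: 27.25
tool_pos: [0.658, -0.2772, 0.1567]
orientation: [-1.653, -2.671, -0.0]
force: [0.7, 0.9, 0.6]
opening: 0.0851
gripper_force: 0.0
```

```bash
cat > m.py <<'E'
from h import *
np.set_printoptions(precision=2,suppress=True)
t=shot('top');f0=cv2.imread('pics/top0.png')[:,:,::-1].copy()
def edge(f,x,y,dx,dy):
    S=cv2.cvtColor(f,cv2.COLOR_RGB2HSV)[:,:,1].astype(float)
    while S[y,x]<100:x+=dx;y+=dy
    k=(S[y,x]-100)/(S[y,x]-S[y-dy,x-dx]);return x-dx*k,y-dy*k
for n,f,z in(('bot0',f0,.045),('sli',t['frame'],.079)):
    g=[1e3*plane(t,[edge(f,285,y,d,0) for y in range(160,188,3)],z) for d in(-1,1)]
    h=1e3*plane(t,[edge(f,x,170,0,-1) for x in list(range(263,308,3))],z)
    print(n,'+y %.1f sd %.1f'%(np.median(g[0][:,1]),g[0][:,1].std()),'-y %.1f sd %.1f'%(np.median(g[1][:,1]),g[1][:,1].std()),'far x %.1f slope deg %.2f'%(np.median(h[:,0]),np.degrees(np.polyfit(h[:,1],h[:,0],1)[0])))
for l in(115,135):
    k=quad(t,(251,140,325,208),l,255,smax=50,ker=3);r=rect(plane(t,k,.079));print(l,r[0]*1e3,np.degrees(r[1]),r[2:])
E
python3 m.py;python3 -c "
from h import *
goto(.633,-.290,.032,26.6)"
```

```text
bot0 +y 55.8 sd 0.3 -y -93.6 sd 0.3 far x 623.2 slope deg -0.08
sli +y 57.1 sd 0.1 -y -93.5 sd 0.3 far x 623.6 slope deg -0.08
115 [568.38 -17.88] 90.07440874318844 (np.float64(0.1479321633868917), np.float64(0.10915537687367691))
135 [568.69 -17.76] 90.06338064041182 (np.float64(0.14773970641250855), np.float64(0.10854185210909958))
t 27.30 tcp [ 0.6576 -0.2762  0.1567] yhead 26.53 tilt [-8.e-04  8.e-04 -1.e+00] q6 -0.93
  shift cm [-0.15 -2.81 12.47] twist -0.001
```

The sliding case is now flush to within about 1 mm. Next, the small case.

Request:
apply_moves --pt "-0.15 -2.81 0" --pt "0 0 0" --pt "0 0 3" --pt "0 0 3" --pt "0 0 3" --pt "0 0 2" --pt "0 0 1.4" --pt "0 0 0" --twist '[0,0,0,0,0,0,0,0]'

```text
t: 28.3
tool_pos: [0.633, -0.2892, 0.0324]
orientation: [-1.65, -2.671, -0.0]
force: [-0.9, -0.2, -0.1]
opening: 0.0849
gripper_force: 0.0
```

```bash
python3 -c "
from h import *
goto(.633,-.290,.032,26.6);print(robot.read_state()['force'])"
```

```text
t 28.30 tcp [ 0.633  -0.2892  0.0324] yhead 26.59 tilt [-1.4e-03  9.0e-04 -1.0e+00] q6 -0.97
  shift cm [-0.07 -0.04  0.04] twist -0.0
[-0.94658609 -0.18521124 -0.11574092]
```

Request:
apply_moves --pt "0 0 0" --pt "0 0 0" --pt "0 0 0" --pt "0 0 0" --pt "0 0 0" --pt "0 0 0" --pt "0 0 0" --pt "0 0 0" --twist '[0,0,0,0,0,0,0,0]' --gripper 5.0 --squeeze 25

```text
t: 29.3
tool_pos: [0.634, -0.2903, 0.0345]
orientation: [1.651, 2.671, -0.0]
force: [-1.3, -0.2, 5.9]
opening: 0.0623
gripper_force: 25.0
```

Request:
apply_moves --pt "0 0 -1" --pt "0 0 -2" --pt "0 0 -3" --pt "0 0 -3" --pt "0 0 -3" --pt "0 0 -2" --pt "0 0 -1" --pt "0 0 0" --twist '[0,0,0,0,0,0,0,0]'

```text
t: 30.3
tool_pos: [0.6336, -0.2899, 0.1838]
orientation: [1.651, 2.672, 0.0]
force: [-0.4, -0.7, -4.7]
opening: 0.062
gripper_force: 25.0
```

```bash
python3 - <<'E'
from h import *
goto(.570,-.017,.18,0.3)
s=robot.read_state();print(s['opening'],s['gripper_force'],s['force'])
t=shot('top','9');z=s['tool_pos'][2]+.008
try:
    k=quad(t,(350,115,425,180),110,190,ker=3);r=rect(plane(t,k,z));print(r[0],np.degrees(r[1]),r[2:])
except Exception as e:print(e)
E
```

```text
t 30.30 tcp [ 0.6336 -0.2899  0.1838] yhead 26.58 tilt [ 6.e-04 -4.e-04 -1.e+00] q6 -0.97
  shift cm [27.25  6.52  0.36] twist 0.459
0.06197462652383808 24.998515248298645 [-0.44031459 -0.73801125 -4.70960402]
[ 0.61748937 -0.2585343 ] 25.77491495528259 (np.float64(0.05382646465271926), np.float64(0.05107522468790658))
```

Request:
apply_moves --pt "2.15 0.5 0" --pt "4 1 0" --pt "5 1.2 0" --pt "5 1.2 0" --pt "5 1.2 0" --pt "4 1 0" --pt "2 0.4 0" --pt "0 0 0" --twist '[0,0,0,0,0,0,0,0]'

```text
t: 31.35
tool_pos: [0.5694, -0.0168, 0.1824]
orientation: [-1.648, -2.673, 0.001]
force: [-0.3, -0.3, -2.8]
opening: 0.0616
gripper_force: 25.0
```

Request:
apply_moves --pt "0 0 0" --pt "0 0 0" --pt "0 0 0" --pt "0 0 0" --pt "0 0 0" --pt "0 0 0" --twist '[0.1,0.1,0.1,0.1,0.059,0]'

```text
t: 32.1
tool_pos: [0.5701, -0.0193, 0.1828]
orientation: [-2.217, -2.226, 0.001]
force: [0.5, -0.6, -4.1]
opening: 0.0617
gripper_force: 25.0
```

```bash
python3 - <<'E'
from h import *
goto(.570,-.018,.1145,0.3)
s=robot.read_state();print(s['opening'],s['gripper_force'],s['force'])
E
```

```text
t 32.10 tcp [ 0.5701 -0.0193  0.1828] yhead 0.23 tilt [-7.e-04 -4.e-04 -1.e+00] q6 -0.13
  shift cm [ 0.13 -0.01  6.83] twist -0.001
0.06167302437214335 24.99895066022873 [ 0.45858203 -0.60340514 -4.06874721]
```

Request:
apply_moves --pt "0.13 0 1.5" --pt "0 0 2" --pt "0 0 1.5" --pt "0 0 1" --pt "0 0 0.5" --pt "0 0 0.2" --pt "0 0 0" --pt "0 0 0" --twist '[-0.002,0,0,0,0,0,0,0]'

```text
t: 33.1
tool_pos: [0.5705, -0.0166, 0.117]
orientation: [2.213, 2.229, 0.001]
force: [0.9, 0.3, -3.7]
opening: 0.062
gripper_force: 25.0
```

```bash
python3 - <<'E'
from h import *
goto(.570,-.018,.1145,0.3)
s=robot.read_state();print(s['opening'],s['gripper_force'],s['force'])
E
```

```text
t 33.10 tcp [ 0.5705 -0.0166  0.117 ] yhead 0.40 tilt [ 1.1e-03 -2.0e-04 -1.0e+00] q6 -0.13
  shift cm [-0.14 -0.05  0.25] twist 0.002
0.06204181830625051 24.998519718647003 [ 0.85264085  0.29182738 -3.65640015]
```

Request:
apply_moves --pt "-0.1 0 0.1" --pt "0 0 0.1" --pt "0 0 0.05" --pt "0 0 0" --twist '[0,0,0,0]'

```text
t: 33.6
tool_pos: [0.57, -0.0176, 0.1137]
orientation: [-2.214, -2.229, 0.0]
force: [0.3, -0.7, -3.6]
opening: 0.0615
gripper_force: 25.0
```

Request:
apply_moves --pt "0 0 0.05" --pt "0 0 0.05" --pt "0 0 0" --twist '[0,0,0]'

```text
t: 33.98
tool_pos: [0.5702, -0.0176, 0.1134]
orientation: [2.213, 2.229, 0.0]
force: [-3.9, 0.8, 4.4]
opening: 0.0616
gripper_force: 25.0
```

Request:
apply_moves --pt "0 0 0" --pt "0 0 0" --pt "0 0 0" --pt "0 0 0" --pt "0 0 0" --twist '[0,0,0,0,0]' --gripper 8.0

```text
t: 34.6
tool_pos: [0.5701, -0.0176, 0.1128]
orientation: [2.214, 2.229, -0.0]
force: [0.7, -0.3, -0.2]
opening: 0.0799
gripper_force: 0.0
```

Request:
apply_moves --pt "0 0 -2" --pt "0 0 -3" --pt "0 0 -4" --pt "2 -4 -4" --pt "4 -5 0" --pt "5 -5 0" --pt "5 -5 0" --pt "0 0 0" --twist '[0,0,0,0,0,0,0,0]'

```text
t: 35.6
tool_pos: [0.39, 0.1311, 0.2447]
orientation: [2.208, 2.234, 0.004]
force: [0.7, -0.0, -0.6]
opening: 0.0799
gripper_force: 0.0
```

```bash
python3 - <<'E'
from h import *
t=shot('top','10');s=shot('scene','10')
z=np.zeros((580,800,3),np.uint8)
z[:290]=cv2.resize(t['frame'][130:220,200:448],(800,290),interpolation=cv2.INTER_CUBIC)
z[290:]=cv2.resize(s['frame'][170:270,200:476],(800,290),interpolation=cv2.INTER_CUBIC)
cv2.imwrite('pics/g.png',z[:,:,::-1])
E
python3 m.py
```

```text
bot0 +y 55.8 sd 0.3 -y -93.6 sd 0.3 far x 623.2 slope deg -0.08
sli +y 57.1 sd 0.2 -y -93.5 sd 0.3 far x 623.6 slope deg -0.08
115 [568.55 -17.77] 90.39308385840204 (np.float64(0.14776096909196407), np.float64(0.10884806869824024))
135 [568.81 -17.46] 90.44160022767619 (np.float64(0.14715405988040098), np.float64(0.10831779206598083))
```

View pics/g.png

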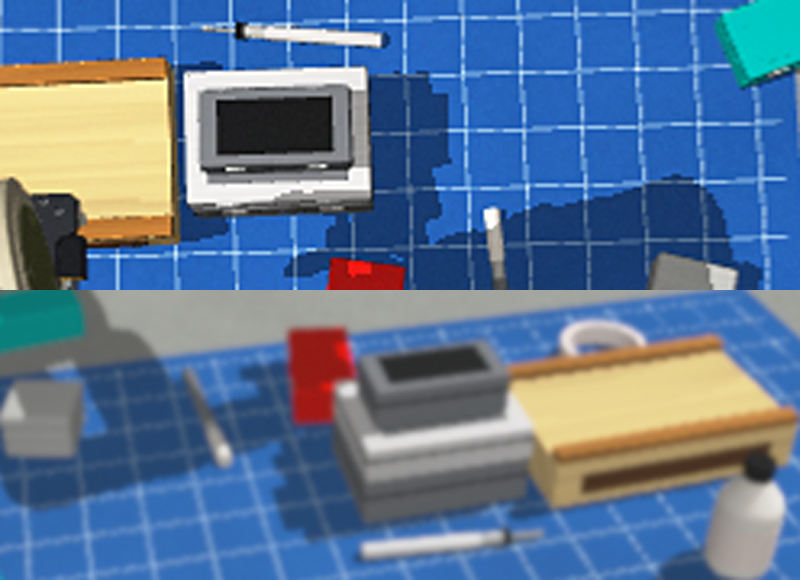

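The small case stands right way up on the stack, with its rim at about px (262–309, 157–182) in the top view. I'll measure its centring and check the rest of the scene for changes.

```bash
python3 - <<'E'
from h import *
t=shot('top');f=t['frame']
for lo,hi,nm in((0,60,'panel'),(0,175,'rim')):
    g=dict(t);k=quad(g,(260,154,311,182) ,lo,hi,ker=5);r=rect(plane(t,k,.119));print(nm,np.round(k,1).tolist(),r[0]*1e3,np.degrees(r[1]),r[2:])
f0=cv2.imread('pics/top0.png')[:,:,::-1].copy();t0=dict(t,frame=f0)
k=quad(t0,(360,128,415,170),0,60,ker=5);p=rect(plane(t,k,.04));k=quad(t0,(357,125,418,172),110,190,ker=3);q=rect(plane(t,k,.04));a=q[1]
d=p[0]-q[0];print('panel offset before, along/across mm',1e3*d@[np.cos(a),np.sin(a)],1e3*d@[-np.sin(a),np.cos(a)],np.degrees(p[1]-q[1]))
# bystanders: hue-based diff of strong white/red/turquoise objects via centroid
H0,H1=[cv2.cvtColor(x,cv2.COLOR_RGB2HSV) for x in(f0,f)]
for n,(x0,y0,x1,y1) in dict(knife=(262,132,325,149),capped=(345,190,368,256),tin=(395,204,435,242),red=(294,206,330,262),tape=(178,210,222,252),glue=(190,97,222,130)).items():
    o=[]
    for H in(H0,H1):
        m=((H[y0:y1,x0:x1,1]<110)|(abs(H[y0:y1,x0:x1,0].astype(int)-90)>60)).astype(np.uint8);M=cv2.moments(m,True);o.append((round(M['m10']/M['m00'],1),round(M['m01']/M['m00'],1)))
    print(n,o)
E
```

```text
panel [[301.8, 159.9], [302.6, 176.3], [267.1, 177.4], [267.1, 160.9]] [568.48577392 -18.48221763] 90.0254623752613 (np.float64(0.08883588428148127), np.float64(0.0425747061050763))
rim [[310.4, 156.2], [310.4, 181.4], [261.3, 181.4], [262.0, 156.9]] [567.59246092 -21.89176548] 88.77581387105248 (np.float64(0.12355790343533632), np.float64(0.06405509920446101))
panel offset before, along/across mm -0.8867132352962995 -0.34888069870672167 0.11246092704339768
knife [(31.4, 7.8), (31.4, 7.8)]
capped [(10.0, 32.7), (10.0, 33.0)]
tin [(17.9, 18.8), (17.9, 18.8)]
red [(17.3, 26.9), (17.3, 26.9)]
tape [(21.9, 20.8), (21.3, 20.6)]
glue [(16.4, 17.1), (16.5, 17.2)]
```

```bash
python3 -c "
from plant import robot
print(robot.close_job())"
```

```text
the job is handed in; nothing more can be done
None
```

The job is handed in at about 36 s: the wide case lies flush on the unmoved bottom case to within about 1 mm, the small case is centred on top and parallel to them, and nothing else on the bench visibly moved.

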